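# Break loose the unmarked cap on the brake hydraulic unit

## Task

Two alike hydraulic units stand on the bench. On the one that stands on the round rubber mat, loosen the screw cap on top by about a quarter turn; its thread may be left-hand or right-hand, so try gently both ways and turn it the way that gives. Leave the other unit's cap tight, and let go of the cap when it is loose.

Things in the scene. Friction and masses are not known exactly. Their poses are not given: they have to be found in the camera images.
- mat: round black rubber mat lying on the bench, 190 mm across, 4 mm thick, origin at the centre of its underside. The unit to work on stands in its middle: unit 1 or unit 2, they look alike. The other stands on a rectangular plywood board, 190 by 180 by 4 mm, at least 0.3 m away
- cap1_grip (a point): middle of the grip bar of the steel screw cap on unit 1, on its turning axis, z up. Cap: knurled disc, 60 mm across, 14 thick; across its top an upright bar 56 mm long (x axis, turns with the cap), 12 wide, 32 high; this point is 22 above the disc, 10 below the bar's top. Unit: fixed grey finned base and drilled aluminium block, 126 x 115 mm, 100 high; cap disc top at 132; the rest up to 110
- cap1 (a joint): turning angle of cap 1, rad, positive anticlockwise from above; 0 = tight, as at the start. One way a firm stop blocks it at 0; the other way it loosens: turns stiffly (0.12 N m, no spring, stays where left) to a stop at 1.75 rad (100 degrees). It does not rise or come off. The hand of the thread is unmarked and differs between the units
- cap2_grip (a point): middle of the grip bar of the steel screw cap on unit 2, on its turning axis, z up. Cap: knurled disc, 60 mm across, 14 thick; across its top an upright bar 56 mm long (x axis, turns with the cap), 12 wide, 32 high; this point is 22 above the disc, 10 below the bar's top. Unit: fixed grey finned base and drilled aluminium block, 126 x 115 mm, 100 high; cap disc top at 132; the rest up to 110
- cap2 (a joint): turning angle of cap 2, rad, positive anticlockwise from above; 0 = tight, as at the start. One way a firm stop blocks it at 0; the other way it loosens: turns stiffly (0.12 N m, no spring, stays where left) to a stop at 1.75 rad (100 degrees). It does not rise or come off. The hand of the thread is unmarked and differs between the units
Not all that is in view belongs to the job. Of the things shaped like the mat, the black one is meant.

How it is judged:
By the outcome, as a careful person would: the job done as asked, in the order asked, and still so for the second after the job is handed in, with the robot touching nothing.
It also fails if it takes over 35 s, if anything falls off the work surface, if the arm or the gripper's body presses on something with over 40 N, if the wrist force passes 120 N, or if a joint passes its speed limit or range.

## Robot

A 6-joint arm with a two-finger parallel gripper is mounted at the origin on the work surface. World frame = base frame: x ahead of the robot, y to its left, z up, the work surface at z = 0. Lengths are in m, angles in rad, forces in N, time in s.
With the tool pointing down it reaches from about 0.325 to 0.9 m from the base axis. Payload 6.1 kg.
Tool frame: the origin (TCP) lies between the finger pads; the fingertips stand 8 mm ahead of it and the grasp point (between the pads) lies 11 mm behind it (bot.tip_extent is the z of the fingertips in the tool frame, in m); z points along the fingers, y is the direction in which the jaws open and shut (so a half turn about z gives the same grasp; the last joint's range is limited). The gripper opens to 87 mm and grips with 3 to 60 N. Pads are 19 mm wide; open, the fingers measure 117 mm over their backs; the gripper's body (75 mm by 190 mm) begins 51 mm behind the grasp point.
Start: joints at [1.098, 0.22, 1.526, -0, 1.395, -0.126], TCP at [0.212, 0.588, 0.231] pointing down, gripper open.
Joint ranges: [-2.98, 2.98], [-0.91, 2.08], [0.09, 2.57], [-1.24, 4.39], [0.2, 2.65], [-2.68, 2.68]. Speed limits (rad/s): [2.57, 2.57, 3.01, 3.14, 3.14, 3.14].

## Interface

Orientations are given as a unit quaternion [w, x, y, z].
In Python, from plant import telemetry, viewer, bot gives the robot as it stands.
- The arm moves only by the tool play_rows, never from a script. Its arguments are lists of equal length, an entry for each row: "offset": the shift along the tool's x, y, z in m, a list of three; "yaw": the turn about the tool's z in degrees; "jaw": the gripper's target within -1 to 1 (shut at 1, half-way at 0, fully open at -1). In form: {"offset": [[tx, ty, tz], ...], "yaw": [yaw, ...], "jaw": [jaw, ...]}. A call has 1 to 5 rows; each row is the pose to reach, as a shift and turn from the pose measured when the call began, along the tool's axes at that moment; what a row does not reach only later rows make up. A row lasts 1/8 s, in which the tool goes at most 62.5 mm and 10.7 degrees, less where a joint would pass 70% of its speed; a pose out of reach is approached as far as the arm can. A call with a gripper value outside its range is refused whole. The fingers move at their own pace and stop on an object; "squeeze" is the grip in N (left out, the last holds). Time passes only in rows, so rows that repeat a pose let the fingers close. It gives the time, the measured TCP pose, the force and the opening at its end, in the units of the state.
- telemetry.state(): the state, without advancing time (a new reading comes with each control period).
- viewer.grab_frame(name): name is "scene" or "side" or "wrist"; returns a dict with "image" (480x640x3 uint8, red, green, blue), "depth" (480x640 float32, m along the optical axis (not along the pixel's ray), 0 where there is no reading), "mtx" (3x3 intrinsics, pixels), "R" (3x3) and "t" (3): a world point X has camera coordinates R X + t; the wrist camera has in their place "tool_from_camera" (4x4, takes a point from camera to tool coordinates, whose origin is the TCP and whose axes are the flange's). Camera axes: x right, y down, z forward; pixel columns grow to the right and rows downward; lengths in m; the calibration is good to about 2 mm. A picture is of the moment at which its call begins: read the wrist's pose just before it.
- bot.close_job(): hands the job in, once; it reports no verdict.
The state is a dict: "time_s": time; "joint_pos": joint angles; "qd": joint speeds; "joint_efforts": joint torques, N m; "tool_pos": TCP position; "tcp_rot": TCP orientation; "contact_force": force on the tool from outside, world axes, zero at the start; "wrist_torque": the same for the moment, N m; "finger_gap": finger opening in m.
Only numpy, scipy, OpenCV 4.12 (cv2) and the standard library are available. Lean on these libraries where they do the work, as an engineer would, in place of code of your own. Each camera call takes 0.05 s, during which the arm holds its last target.

## Working session

There is one attempt and no reset: what is moved stays moved. The work goes in short steps, Python scripts to look and compute and a tool call to move; the robot and the scene stay as the last step left them, time stands still between calls to the robot, and variables do not carry over. Pictures are saved under pics/ and viewed, and the job is handed in when it is done.

Besides the shell and the picture viewer there is one more tool, called after "Request:" by a JSON object that holds its "name" and its "arguments". play_rows: Moves the arm, as the interface text tells. Its arguments: {"type":"object","properties":{"offset":{"type":"array"},"yaw":{"type":"array"},"jaw":{"type":"array"},"squeeze":{"type":"number"}},"required":["offset","yaw","jaw"]}

```bash
mkdir -p pics; python3 - <<'E'
from plant import telemetry, viewer, bot
import cv2,pickle
print(telemetry.state())
D={}
for n in ["scene","side"]:
    f=viewer.grab_frame(n); D[n]=f
    cv2.imwrite(f"pics/{n}0.png",f["image"][:,:,::-1])
    print(n,f["mtx"],f["R"],f["t"])
pickle.dump(D,open("f0.pkl","wb"))
E
```

```text
{'time_s': 0.0, 'joint_pos': array([ 1.09790677e+00,  2.21234556e-01,  1.52759473e+00,  2.06858466e-05,
        1.39468898e+00, -1.26101182e-01]), 'qd': array([ 1.21656765e-03, -1.32227301e-03,  6.70682548e-04, -3.13181665e-04,
       -3.97887804e-04,  8.83890290e-05]), 'joint_efforts': array([-1.05831852e-03, -4.94603240e+01, -3.87387300e+01,  6.98963134e-02,
        5.68464061e-02, -1.78382206e-04]), 'tool_pos': array([0.21214944, 0.58726067, 0.22944068]), 'tcp_rot': array([-2.93791950e-04,  1.72528343e-01,  9.85004083e-01, -9.16941797e-04]), 'contact_force': array([0.35939883, 0.24557654, 0.49738519]), 'wrist_torque': array([-0.01699415,  0.0570879 , -0.05432593]), 'finger_gap': 0.08692972766112375}
scene [[545.8821875    0.         321.14019676]
 [  0.         545.8821875  234.9664576 ]
 [  0.           0.           1.        ]] [[ 0.36733327  0.93008311  0.00341793]
 [ 0.55508091 -0.21627578 -0.80318739]
 [-0.7462918   0.29693468 -0.59571666]] [-0.0961584  -0.13937276  1.48911181]
side [[472.37085196   0.         320.6512101 ]
 [  0.         472.37085196 234.3549391 ]
 [  0.           0.           1.        ]] [[ 0.79777807 -0.6025699   0.02144006]
 [-0.33341881 -0.47050202 -0.8169821 ]
 [ 0.50237641  0.64462188 -0.57626433]] [-0.38890699  0.21578442  0.97747527]
```

View pics/scene0.png

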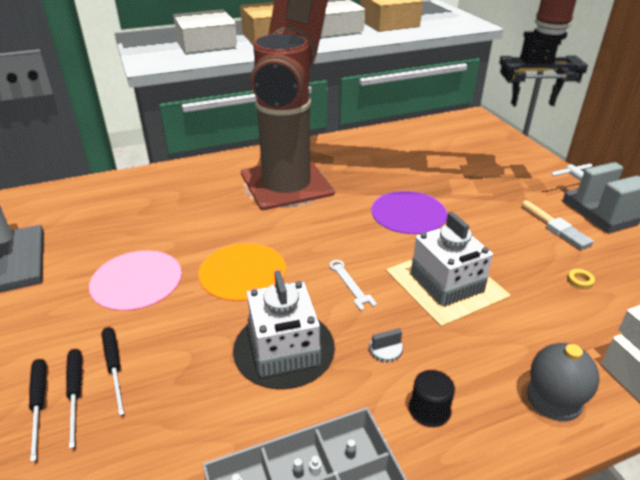

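View pics/side0.png

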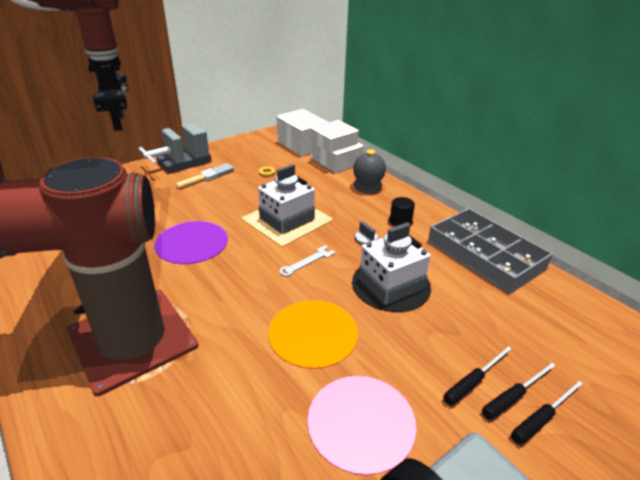

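The black mat holds the unit near scene px (285,325), with its bar near (281,288). In the side view the bar is near (398,238). Next I'll measure the bar from depth in both views.

```bash
cat > h.py <<'E'
import numpy as np
def cloud(f,R=None,t=None):
    d=f["depth"];K=f["mtx"];v,u=np.mgrid[:480,:640]
    c=np.stack([(u-K[0,2])/K[0,0]*d,(v-K[1,2])/K[1,1]*d,d],-1)
    return (c-f["t"])@f["R"]
E
python3 - <<'E'
import pickle,numpy as np,cv2
from h import cloud
D=pickle.load(open("f0.pkl","rb"))
for n,(u,v) in {"scene":(281,288),"side":(398,238)}.items():
    f=D[n];P=cloud(f);ok=f["depth"]>0
    c0=P[v,u]; print(n,"pix",c0)
    near=ok&(np.hypot(*(P[...,:2]-c0[:2]).transpose(2,0,1))<.05)
    for lo,hi in [(.142,.175),(.158,.175),(.125,.138)]:
        m=near&(P[...,2]>lo)&(P[...,2]<hi);Q=P[m]
        if len(Q)<5: print(lo,len(Q));continue
        r=cv2.minAreaRect((Q[:,:2]*1000).astype(np.float32))
        e,V=np.linalg.eigh(np.cov(Q[:,:2].T)); a=np.degrees(np.arctan2(V[1,1],V[0,1]))
        print(lo,len(Q),Q.mean(0).round(4),"rect",np.round(r[0],1),np.round(r[1],1),"pca",a.round(1),"zmax",Q[:,2].max().round(4))
    im=f["image"].astype(int); blk=(im.max(2)<60)&ok&(abs(P[...,2]-.004)<.006)&(np.hypot(*(P[...,:2]-c0[:2]).transpose(2,0,1))<.2)
    Q=P[blk];c,r=cv2.minEnclosingCircle((Q[:,:2]*1000).astype(np.float32));print("mat",c,r,len(Q))
    x=f["image"][v-60:v+60,u-80:u+80,::-1]
    cv2.imwrite(f"pics/c_{n}.png",cv2.resize(x,(640,480),interpolation=cv2.INTER_CUBIC))
E
```

```text
scene pix [ 0.57894131 -0.19678541  0.17110743]
0.142 301 [ 0.5655 -0.1932  0.1627] rect [ 558.4 -191.3] [12.2 56.6] pca 175.1 zmax 0.1728
0.158 210 [ 0.5622 -0.1923  0.1683] rect [ 558.5 -191.3] [12.2 56.6] pca 173.9 zmax 0.1728
0.125 386 [ 0.569  -0.1947  0.1349] rect [ 560.1 -192. ] [61.9 57.7] pca 73.9 zmax 0.138
mat (560.4160766601562, -192.34400939941406) 92.02582550048828 1486
side pix [ 0.55151764 -0.19484576  0.14136232]
0.142 281 [ 0.5499 -0.1935  0.1586] rect [ 554.6 -191.5] [15.4 59.7] pca 170.9 zmax 0.1709
0.158 153 [ 0.5513 -0.1927  0.1655] rect [ 555.3 -190.9] [14.7 58.4] pca 171.6 zmax 0.1709
0.125 263 [ 0.5449 -0.2026  0.134 ] rect [ 548.7 -196. ] [49.9 62.5] pca 145.0 zmax 0.138
mat (550.1098022460938, -192.7787628173828) 91.30436706542969 995
```

```bash
cd pics; python3 -c "
import cv2,numpy as np
a=[cv2.resize(cv2.imread(f'c_{n}.png'),(400,300)) for n in('scene','side')]
cv2.imwrite('cc.png',np.hstack(a))"
```

```text
(no output)
```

View pics/cc.png

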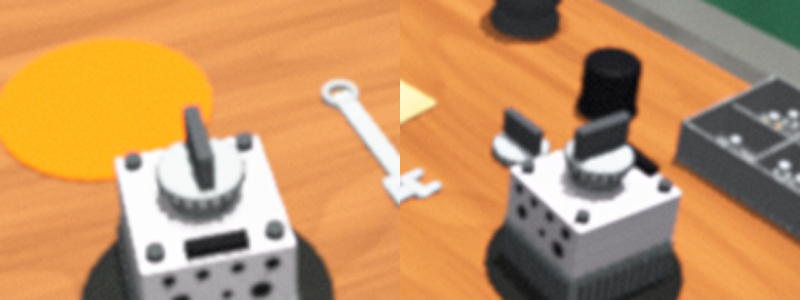

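The unit's bar is centred at about (0.557, -0.1915), with its top at z = 0.17 and its long axis at about 173°. Both views agree, and so does the mat centre. I'll move above it and use joint 6 on the +1.35 side, which leaves room to turn both ways.

Request:
{"name": "play_rows", "arguments": {"offset": [[-0.043, -0.045, 0], [-0.086, -0.09, 0], [-0.129, -0.135, 0], [-0.172, -0.18, 0], [-0.215, -0.224, 0]], "yaw": [10.5, 21, 31.5, 42, 52.5], "jaw": [-1, -1, -1, -1, -1], "squeeze": 40}}

```text
time_s: 0.72
tool_pos: [0.3385, 0.3016, 0.2296]
tcp_rot: [0.0, 0.593, 0.805, -0.001]
contact_force: [-0.0, 0.5, 0.4]
finger_gap: 0.087
```

```bash
cat > go.py <<'E'
import sys,numpy as np
from plant import telemetry
from scipy.spatial.transform import Rotation as Ro
s=telemetry.state()
q=s["tcp_rot"];R=Ro.from_quat([q[1],q[2],q[3],q[0]]).as_matrix()
x,y,z,a=map(float,sys.argv[1:5])
print("t",s["time_s"],"pos",s["tool_pos"].round(4),"q",s["joint_pos"].round(3),"F",s["contact_force"].round(1),"M",s["wrist_torque"].round(2),"gap",s["finger_gap"])
ya=np.degrees(np.arctan2(R[1,1],R[0,1]));print("tooly",ya.round(2),"tilt",R[:,2].round(4))
print("offset",(R.T@(np.array([x,y,z])-s["tool_pos"])).round(4),"yaw",round((ya-a+180)%360-180,2))
E
python3 go.py .557 -.1915 .23 -96.5
```

```text
t 0.725 pos [0.3385 0.3016 0.2296] q [ 5.550e-01 -2.010e-01  1.953e+00 -1.000e-03  1.391e+00  2.530e-01] F [-0.   0.5  0.4] M [-0.07 -0.02 -0.03] gap 0.08696720807667734
tooly 17.31 tilt [-8.0e-04 -1.8e-03 -1.0e+00]
offset [-5.358e-01  6.190e-02  3.000e-04] yaw 113.81
```

Request:
{"name": "play_rows", "arguments": {"offset": [[-0.06, 0.007, 0], [-0.12, 0.014, 0], [-0.18, 0.021, 0], [-0.24, 0.028, 0], [-0.3, 0.035, 0]], "yaw": [10.5, 21, 31.5, 42, 52.5], "jaw": [-1, -1, -1, -1, -1]}}

```text
time_s: 1.35
tool_pos: [0.4614, 0.0237, 0.2299]
tcp_rot: [0.001, 0.889, 0.457, -0.001]
contact_force: [0.9, 0.6, 0.4]
finger_gap: 0.087
```

```bash
python3 go.py .557 -.1915 .23 -96.5
```

```text
t 1.35 pos [0.4614 0.0237 0.2299] q [-0.118 -0.179  1.934 -0.002  1.387  0.502] F [0.9 0.6 0.4] M [-0.09  0.05 -0.06] gap 0.08703920305088385
tooly -35.55 tilt [-6.0e-04 -1.5e-03 -1.0e+00]
offset [-1.195e-01  2.029e-01  2.000e-04] yaw 60.95
```

Request:
{"name": "play_rows", "arguments": {"offset": [[-0.026, 0.045, 0], [-0.053, 0.09, 0], [-0.08, 0.135, 0], [-0.106, 0.18, 0], [-0.1195, 0.203, 0]], "yaw": [10.5, 21, 31.5, 42, 52.5], "jaw": [-1, -1, -1, -1, -1]}}

```text
time_s: 1.98
tool_pos: [0.5574, -0.194, 0.2294]
tcp_rot: [0.001, 1.0, 0.013, -0.001]
contact_force: [-0.4, 1.3, -0.2]
finger_gap: 0.0868
```

```bash
python3 go.py .557 -.1915 .23 -96.5; python3 - <<'E'
from plant import telemetry, viewer
import cv2,pickle,numpy as np
from scipy.spatial.transform import Rotation as Ro
from h import cloud
s=telemetry.state();f=viewer.grab_frame("wrist")
q=s["tcp_rot"];R=Ro.from_quat([q[1],q[2],q[3],q[0]]).as_matrix()
T=f["tool_from_camera"];A=R@T[:3,:3];b=R@T[:3,3]+s["tool_pos"]
f["R"]=A.T;f["t"]=-A.T@b
P=cloud(f);ok=f["depth"]>0
for lo,hi in [(.145,.18),(.162,.18)]:
    m=ok&(P[...,2]>lo)&(P[...,2]<hi)&(np.hypot(P[...,0]-.557,P[...,1]+.1915)<.045)
    Q=P[m];
    if len(Q)<9: print(len(Q));continue
    r=cv2.minAreaRect((Q[:,:2]*1000).astype(np.float32));e,V=np.linalg.eigh(np.cov(Q[:,:2].T))
    print(lo,len(Q),Q.mean(0).round(4),np.round(r[0],1),np.round(r[1],1),r[2],np.degrees(np.arctan2(V[1,1],V[0,1])),np.median(Q[:,2]))
cv2.imwrite("pics/w1.png",f["image"][:,:,::-1])
E
```

```text
t 1.975 pos [ 0.5574 -0.194   0.2294] q [-0.467  0.139  1.621 -0.002  1.382  1.078] F [-0.4  1.3 -0.2] M [-0.06  0.13 -0.03] gap 0.08684947819301639
tooly -88.51 tilt [-0.0014 -0.0014 -1.    ]
offset [-0.0003 -0.0025 -0.0006] yaw 7.99
0.145 1884 [ 0.5579 -0.1908  0.1669] [ 555.2 -190.6] [12.1 55.8] 83.32649993896484 173.37224031794022 0.16774128831675983
0.162 1771 [ 0.5566 -0.1907  0.1677] [ 555.2 -190.6] [12.  55.8] 83.40225982666016 173.3183187823987 0.16780612250790047
```

View pics/w1.png

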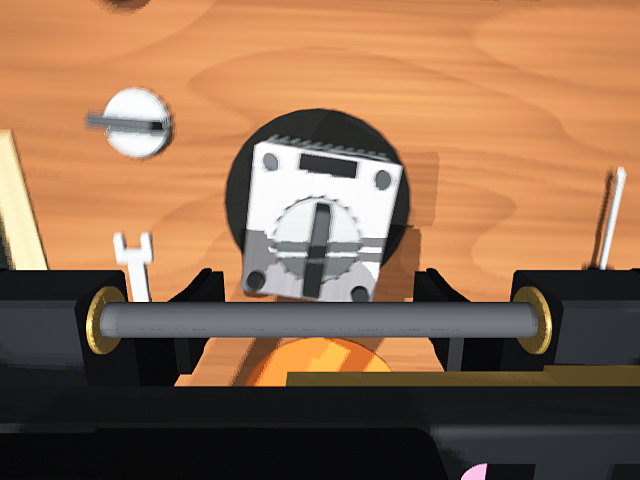

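The wrist view shows the unit on the black mat, with the bar at px (320,250) between the fingers. It measures 12 x 56 mm, top at 0.168, centre (0.5555, -0.1907), angle 173.35°. I'll refine the position, descend and close.

```bash
python3 go.py .5555 -.1907 .149 -96.65
```

```text
t 2.025 pos [ 0.558  -0.1962  0.2294] q [-0.47   0.141  1.619 -0.003  1.381  1.084] F [-0.8 -1.2  0.7] M [-0.08  0.21 -0.  ] gap 0.08679159877795543
tooly -89.0 tilt [-6.0e-04 -3.2e-03 -1.0e+00]
offset [-0.0023 -0.0057  0.0804] yaw 7.65
```

Request:
{"name": "play_rows", "arguments": {"offset": [[-0.0025, -0.0055, 0], [-0.0025, -0.0055, 0.03], [-0.0025, -0.0055, 0.06], [-0.0025, -0.0055, 0.08], [-0.0025, -0.0055, 0.08]], "yaw": [7.7, 7.7, 7.7, 7.7, 7.7], "jaw": [-1, -1, -1, -1, -1]}}

```text
time_s: 2.65
tool_pos: [0.554, -0.1901, 0.1473]
tcp_rot: [0.001, 0.998, -0.058, -0.002]
contact_force: [0.6, -0.1, -0.2]
finger_gap: 0.0873
```

```bash
python3 go.py .5555 -.1907 .149 -96.65
```

```text
t 2.65 pos [ 0.554  -0.1901  0.1473] q [-0.463  0.203  1.709 -0.003  1.234  1.225] F [ 0.6 -0.1 -0.2] M [-0.1   0.15 -0.05] gap 0.08725053120890287
tooly -96.66 tilt [-0.0044 -0.0013 -1.    ]
offset [ 0.0016  0.0004 -0.0017] yaw -0.01
```

Request:
{"name": "play_rows", "arguments": {"offset": [[0.0015, 0.0005, -0.0015], [0.0015, 0.0005, -0.0015], [0.0015, 0.0005, -0.0015], [0.0015, 0.0005, -0.0015], [0.0015, 0.0005, -0.0015]], "yaw": [0, 0, 0, 0, 0], "jaw": [1, 1, 1, 1, 1], "squeeze": 40}}

```text
time_s: 3.28
tool_pos: [0.5554, -0.1908, 0.1489]
tcp_rot: [0.001, 0.998, -0.058, -0.002]
contact_force: [0.1, 0.2, 1.2]
finger_gap: 0.0444
```

```bash
python3 go.py .5555 -.1907 .149 -96.65
```

```text
t 3.275 pos [ 0.5554 -0.1908  0.1489] q [-0.463  0.205  1.703 -0.003  1.237  1.225] F [0.1 0.2 1.2] M [0.   0.17 0.07] gap 0.044389651956836945
tooly -96.66 tilt [-0.0041 -0.0014 -1.    ]
offset [ 0.     -0.0001 -0.0001] yaw -0.01
```

Request:
{"name": "play_rows", "arguments": {"offset": [[0, 0, 0], [0, 0, 0], [0, 0, 0], [0, 0, 0], [0, 0, 0]], "yaw": [0, 0, 0, 0, 0], "jaw": [1, 1, 1, 1, 1]}}

```text
time_s: 3.9
tool_pos: [0.5554, -0.1913, 0.149]
tcp_rot: [0.001, 0.998, -0.058, -0.002]
contact_force: [-0.2, -3.4, -0.3]
finger_gap: 0.0117
```

```bash
python3 go.py .5555 -.1907 .149 -96.65
```

```text
t 3.9 pos [ 0.5554 -0.1913  0.149 ] q [-0.464  0.205  1.703 -0.004  1.237  1.225] F [-0.2 -3.4 -0.3] M [-0.51  0.26 -0.02] gap 0.01166006005906879
tooly -96.68 tilt [-0.0041 -0.0022 -1.    ]
offset [ 0.     -0.0006 -0.    ] yaw -0.03
```

The cap is gripped, with a gap of 11.7 mm on the 12 mm bar. I'll try gently anticlockwise first, which is negative tool yaw.

Request:
{"name": "play_rows", "arguments": {"offset": [[0, 0, 0], [0, 0, 0], [0, 0, 0], [0, 0, 0]], "yaw": [-1.5, -3, -4, -4], "jaw": [1, 1, 1, 1]}}

```text
time_s: 4.4
tool_pos: [0.5554, -0.1914, 0.1489]
tcp_rot: [0.001, 1.0, -0.024, -0.002]
contact_force: [0.1, -2.1, 0.3]
finger_gap: 0.0121
```

```bash
python3 go.py .5555 -.1907 .149 -96.65
```

```text
t 4.4 pos [ 0.5554 -0.1914  0.1489] q [-0.464  0.205  1.703 -0.004  1.237  1.155] F [ 0.1 -2.1  0.3] M [-0.31  0.19 -1.03] gap 0.01214117559323229
tooly -92.7 tilt [-0.0042 -0.0021 -1.    ]
offset [ 0.0001 -0.0007 -0.0001] yaw 3.95
```

Anticlockwise meets 1.0 N m against the 0.12 expected, so that is the stop. Now clockwise.

Request:
{"name": "play_rows", "arguments": {"offset": [[0, 0, 0], [0, 0, 0], [0, 0, 0], [0, 0, 0], [0, 0, 0]], "yaw": [2, 4, 7, 10, 10], "jaw": [1, 1, 1, 1, 1]}}

```text
time_s: 5.03
tool_pos: [0.5554, -0.1914, 0.1489]
tcp_rot: [0.001, 0.994, -0.11, -0.002]
contact_force: [0.0, -2.1, -0.4]
finger_gap: 0.0116
```

```bash
python3 go.py .5555 -.1907 .149 -96.65
```

```text
t 5.025 pos [ 0.5554 -0.1914  0.1489] q [-0.464  0.205  1.703 -0.004  1.237  1.33 ] F [ 0.  -2.1 -0.4] M [-0.29  0.18 -0.06] gap 0.0115888200251088
tooly -102.66 tilt [-0.0043 -0.0024 -1.    ]
offset [-0.     -0.0007 -0.0001] yaw -6.01
```

Clockwise gives, with only about 0.1 N m. I'll carry on.

Request:
{"name": "play_rows", "arguments": {"offset": [[0, 0, 0], [0, 0, 0], [0, 0, 0], [0, 0, 0], [0, 0, 0]], "yaw": [7, 14, 21, 28, 35], "jaw": [1, 1, 1, 1, 1]}}

```text
time_s: 5.65
tool_pos: [0.5554, -0.1913, 0.149]
tcp_rot: [0.002, 0.914, -0.405, -0.001]
contact_force: [0.3, -2.2, 0.5]
finger_gap: 0.0117
```

```bash
python3 go.py .5554 -.1914 .149 -172
```

```text
t 5.65 pos [ 0.5554 -0.1913  0.149 ] q [-0.464  0.205  1.703 -0.005  1.237  1.943] F [ 0.3 -2.2  0.5] M [-0.17  0.19  0.15] gap 0.01171407718929526
tooly -137.8 tilt [-0.0043 -0.0026 -1.    ]
offset [ 0.0001  0.     -0.    ] yaw 34.2
```

Request:
{"name": "play_rows", "arguments": {"offset": [[0, 0, 0], [0, 0, 0], [0, 0, 0], [0, 0, 0], [0, 0, 0]], "yaw": [7, 14, 21, 28, 34], "jaw": [1, 1, 1, 1, 1]}}

```text
time_s: 6.28
tool_pos: [0.5554, -0.1913, 0.149]
tcp_rot: [0.002, 0.755, -0.656, -0.001]
contact_force: [-0.9, -2.6, -0.4]
finger_gap: 0.0115
```

Request:
{"name": "play_rows", "arguments": {"offset": [[0, 0, 0], [0, 0, 0], [0, 0, 0], [0, 0, 0], [0, 0, 0]], "yaw": [0, 0, 0, 0, 0], "jaw": [-1, -1, -1, -1, -1]}}

```text
time_s: 6.9
tool_pos: [0.5554, -0.1912, 0.1489]
tcp_rot: [0.002, 0.755, -0.655, -0.001]
contact_force: [0.8, -0.2, -0.0]
finger_gap: 0.0534
```

```bash
python3 go.py .5554 -.1914 .149 -172
```

```text
t 6.9 pos [ 0.5554 -0.1912  0.1489] q [-0.463  0.205  1.703 -0.005  1.237  2.538] F [ 0.8 -0.2 -0. ] M [0.03 0.09 0.01] gap 0.05343596933571792
tooly -171.91 tilt [-0.0044 -0.0027 -1.    ]
offset [ 0.0002  0.     -0.0001] yaw 0.09
```

Request:
{"name": "play_rows", "arguments": {"offset": [[0, 0, 0], [0, 0, -0.02], [0, 0, -0.05], [0, 0, -0.08], [0, 0, -0.08]], "yaw": [0, 0, 0, 0, 0], "jaw": [-1, -1, -1, -1, -1]}}

```text
time_s: 7.52
tool_pos: [0.5579, -0.192, 0.2338]
tcp_rot: [0.001, 0.755, -0.655, 0.003]
contact_force: [0.7, -0.1, 0.0]
finger_gap: 0.0867
```

```bash
cat > w.py <<'E'
import sys
from plant import telemetry, viewer
import cv2,numpy as np
from scipy.spatial.transform import Rotation as Ro
from h import cloud
s=telemetry.state();f=viewer.grab_frame("wrist")
q=s["tcp_rot"];R=Ro.from_quat([q[1],q[2],q[3],q[0]]).as_matrix()
T=f["tool_from_camera"];A=R@T[:3,:3];b=R@T[:3,3]+s["tool_pos"]
f["R"]=A.T;f["t"]=-A.T@b
P=cloud(f)
m=(f["depth"]>0)&(P[...,2]>.162)&(P[...,2]<.18)&(np.hypot(P[...,0]-.5555,P[...,1]+.1912)<.045)
Q=P[m];r=cv2.minAreaRect((Q[:,:2]*1000).astype(np.float32));e,V=np.linalg.eigh(np.cov(Q[:,:2].T))
print(len(Q),Q.mean(0).round(4),np.round(r[0],1),np.round(r[1],1),"bar angle",np.degrees(np.arctan2(V[1,1],V[0,1])))
cv2.imwrite(f"pics/{sys.argv[1]}.png",f["image"][:,:,::-1])
E
python3 w.py w2; python3 go.py .5554 -.1912 .149 8
```

```text
1739 [ 0.5553 -0.1921  0.1677] [ 555.  -190.7] [11.9 56.2] bar angle 97.99569667700625
t 7.575 pos [ 0.5568 -0.1916  0.2315] q [-0.463  0.133  1.624 -0.004  1.383  2.538] F [-0.5 -0.1 -0.1] M [ 0.1   0.15 -0.03] gap 0.08682258778709889
tooly -171.9 tilt [-5.0e-04 -4.6e-03 -1.0e+00]
offset [-0.0009  0.0013  0.0825] yaw -179.9
```

View pics/w2.png

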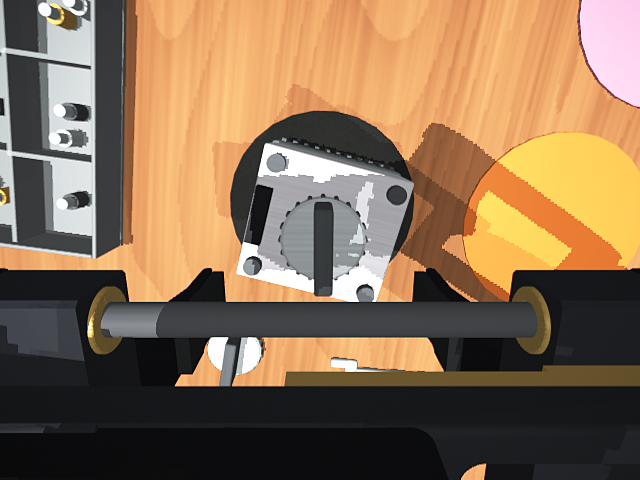

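The bar at px (322,250) has turned 75.4° relative to the block. Joint 6 is near its limit, so I'll flip half a turn, regrip and add the last 15°.

Request:
{"name": "play_rows", "arguments": {"offset": [[0, 0, 0], [0, 0, 0], [0, 0, 0], [0, 0, 0], [0, 0, 0]], "yaw": [-10.5, -21, -31.5, -42, -52.5], "jaw": [-1, -1, -1, -1, -1]}}

```text
time_s: 8.2
tool_pos: [0.5561, -0.1912, 0.2301]
tcp_rot: [0.002, 0.968, -0.251, -0.001]
contact_force: [0.2, 0.1, -0.2]
finger_gap: 0.087
```

Request:
{"name": "play_rows", "arguments": {"offset": [[0, 0, 0], [0, 0, 0], [0, 0, 0], [0, 0, 0], [0, 0, 0]], "yaw": [-10.5, -21, -31.5, -42, -52.5], "jaw": [-1, -1, -1, -1, -1]}}

```text
time_s: 8.82
tool_pos: [0.5553, -0.1909, 0.2287]
tcp_rot: [0.001, 0.979, 0.206, -0.003]
contact_force: [-0.8, 0.6, 0.2]
finger_gap: 0.087
```

Request:
{"name": "play_rows", "arguments": {"offset": [[0, 0, 0], [0, 0, 0], [0, 0, 0], [0, 0, 0], [0, 0, 0]], "yaw": [-10.5, -21, -31.5, -42, -52.5], "jaw": [-1, -1, -1, -1, -1]}}

```text
time_s: 9.45
tool_pos: [0.5546, -0.1905, 0.2274]
tcp_rot: [-0.002, 0.785, 0.62, -0.003]
contact_force: [0.2, -0.4, -0.4]
finger_gap: 0.0867
```

```bash
python3 go.py .5554 -.1910 .149 8
```

```text
t 9.45 pos [ 0.5546 -0.1905  0.2274] q [-0.463  0.136  1.628 -0.004  1.383 -0.229] F [ 0.2 -0.4 -0.4] M [-0.13  0.08 -0.  ] gap 0.08674585204455222
tooly -13.36 tilt [-0.0069 -0.0014 -1.    ]
offset [-0.0001  0.0014  0.0784] yaw -21.36
```

Request:
{"name": "play_rows", "arguments": {"offset": [[0, 0.001, 0], [0, 0.0015, 0], [0, 0.0015, 0], [0, 0.0015, 0.04], [0, 0.0015, 0.077]], "yaw": [-10, -20, -21.4, -21.4, -21.4], "jaw": [-1, -1, -1, -1, -1]}}

```text
time_s: 10.07
tool_pos: [0.5554, -0.1909, 0.1493]
tcp_rot: [-0.002, 0.657, 0.754, -0.003]
contact_force: [-0.9, -0.9, -0.2]
finger_gap: 0.0869
```

```bash
python3 go.py .5554 -.1910 .149 8
```

```text
t 10.075 pos [ 0.5554 -0.1909  0.1493] q [-0.463  0.206  1.701 -0.005  1.24  -0.598] F [-0.9 -0.9 -0.2] M [-0.07 -0.01  0.06] gap 0.08693543016201417
tooly 7.85 tilt [-0.0067 -0.0015 -1.    ]
offset [-0.0001  0.      0.0003] yaw -0.15
```

Request:
{"name": "play_rows", "arguments": {"offset": [[0, 0, 0], [0, 0, 0], [0, 0, 0], [0, 0, 0], [0, 0, 0]], "yaw": [0, 0, 0, 0, 0], "jaw": [1, 1, 1, 1, 1]}}

```text
time_s: 10.7
tool_pos: [0.5558, -0.1911, 0.1501]
tcp_rot: [-0.001, 0.657, 0.754, -0.003]
contact_force: [0.6, -0.1, 0.2]
finger_gap: 0.0451
```

Request:
{"name": "play_rows", "arguments": {"offset": [[0, 0, 0], [0, 0, 0], [0, 0, 0], [0, 0, 0], [0, 0, 0]], "yaw": [0, 0, 0, 0, 0], "jaw": [1, 1, 1, 1, 1]}}

```text
time_s: 11.32
tool_pos: [0.5554, -0.1911, 0.15]
tcp_rot: [-0.002, 0.657, 0.754, -0.003]
contact_force: [-3.2, -0.4, 1.0]
finger_gap: 0.0118
```

```bash
python3 go.py .5554 -.1910 .149 -6.65
```

```text
t 11.325 pos [ 0.5554 -0.1911  0.15  ] q [-0.463  0.205  1.7   -0.005  1.241 -0.598] F [-3.2 -0.4  1. ] M [-0.07  0.45  0.05] gap 0.011833809677014253
tooly 7.84 tilt [-0.0064 -0.002  -1.    ]
offset [0.0001 0.     0.001 ] yaw 14.49
```

Request:
{"name": "play_rows", "arguments": {"offset": [[0, 0, 0], [0, 0, 0], [0, 0, 0], [0, 0, 0]], "yaw": [5, 10, 14.5, 14.5], "jaw": [1, 1, 1, 1]}}

```text
time_s: 11.82
tool_pos: [0.5555, -0.1911, 0.1501]
tcp_rot: [-0.001, 0.747, 0.665, -0.003]
contact_force: [-1.3, -0.4, 0.5]
finger_gap: 0.0116
```

Request:
{"name": "play_rows", "arguments": {"offset": [[0, 0, 0], [0, 0, 0], [0, 0, 0], [0, 0, 0], [0, 0, 0]], "yaw": [0, 0, 0, 0, 0], "jaw": [-1, -1, -1, -1, -1]}}

```text
time_s: 12.45
tool_pos: [0.5555, -0.1911, 0.1501]
tcp_rot: [-0.001, 0.747, 0.665, -0.003]
contact_force: [-0.2, 0.3, -0.1]
finger_gap: 0.0538
```

Request:
{"name": "play_rows", "arguments": {"offset": [[0, 0, 0], [0, 0, -0.02], [0, 0, -0.05], [0, 0, -0.08], [0, 0, -0.08]], "yaw": [0, 0, 0, 0, 0], "jaw": [-1, -1, -1, -1, -1]}}

```text
time_s: 13.08
tool_pos: [0.5581, -0.1919, 0.2349]
tcp_rot: [0.002, 0.747, 0.665, -0.002]
contact_force: [0.1, -0.2, -0.2]
finger_gap: 0.0864
```

```bash
python3 w.py w3; python3 go.py .5554 -.1912 .23 -6.65
```

```text
1688 [ 0.5551 -0.1891  0.1677] [ 554.8 -190.4] [55.9 11.6] bar angle 83.58858161821688
t 13.125 pos [ 0.557  -0.1914  0.2326] q [-0.462  0.135  1.62  -0.005  1.387 -0.346] F [-0.2 -0.8  0.1] M [-0.08  0.05  0.02] gap 0.08685779102395942
tooly -6.62 tilt [-0.0023 -0.0039 -1.    ]
offset [ 0.0001 -0.0017  0.0026] yaw 0.03
```

View pics/w3.png

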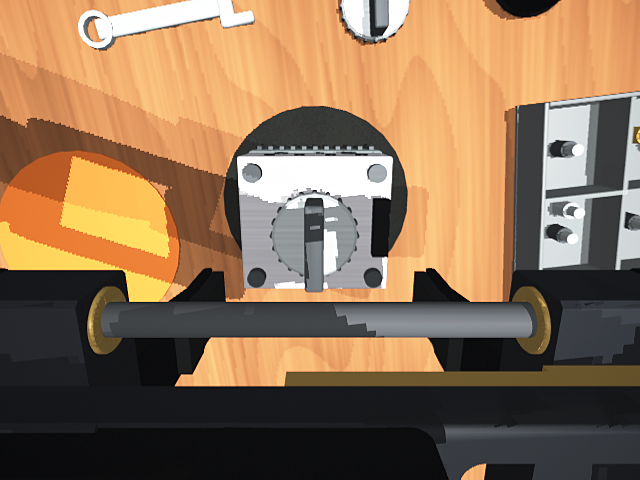

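The bar at px (314,245) is now at 83.6°, so it has turned 89.8° clockwise. The gripper is open and clear above it, so I'm handing in.

```bash
python3 -c "
from plant import bot
print(bot.close_job())"
```

```text
the job is handed in; nothing more can be done
None
```

I loosened the cap on the unit standing on the black mat by about a quarter turn, let go of it, and handed the job in at about 13 s.

- **Thread direction:** Anticlockwise met a firm stop, with about 1 N m on the wrist, and the pads slipped slightly on the bar. Clockwise gave easily, at about 0.15 N m or less, so this cap loosens clockwise.
- **Turning:** I turned it 75° in one grip. The last joint was then near its limit, so I let go, flipped the gripper half a turn, regripped and added the last 15°.
- **Last checks:** The wrist camera put the bar at 83.6° against 173.4° at the start, so it turned 89.8° clockwise. The gripper was open about 65 mm above the cap, with contact forces near zero.
- **Other unit:** I never went near the other unit or its cap. I did not take a closing picture of it.

No check failed. The two fixed cameras disagreed by about 3 mm on the bar's position, and the wrist camera settled it.

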